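# Start and screw home a rotor screw at the bottom of its hub well

## Robot

A 7-joint arm with a two-finger parallel gripper is mounted at the origin on the work surface. World frame = base frame: x ahead of the robot, y to its left, z up, the work surface at z = 0. Lengths are in m, angles in rad, forces in N, time in s.
With the tool pointing down it reaches from about 0.425 to 0.825 m from the base axis. Payload 3.6 kg.
Tool frame: the origin (TCP) lies midway between the tips of the shut fingers; the grasp point (between the pads) lies 19 mm behind it; z points along the fingers, y is the direction in which the jaws open and shut (so a half turn about z gives the same grasp; the last joint's range is limited). The gripper opens to 85 mm and grips with 20 to 120 N. Pads are 22 mm wide; open, the fingers measure 114 mm over their backs; the gripper's body (76 mm by 85 mm) begins 54 mm behind the grasp point. The pads swing forward as they close: fully open they stand 13 mm farther back than shut.
Start: joints at [1.135, 0.615, -0.013, 1.423, 0.008, 1.103, -0.04], TCP at [0.259, -0.596, 0.231] pointing down, gripper open.
Joint ranges: [-3.12, 3.12], [-0.3, 2.06], [-1.34, 1.32], [0.26, 2.42], [-1.36, 4.5], [0.01, 1.98], [-2.84, 2.84]. Speed limits (rad/s): [2.79, 2.79, 3.14, 3.14, 3.14, 3.14, 3.14].

## Interface

Orientations are given as [roll, pitch, yaw] about the fixed x, y, z axes, in that order (R = Rz(yaw) Ry(pitch) Rx(roll)).
In Python, from rig import bot gives the robot as it stands.
- The arm moves only by the tool send_rows, never from a script. Its arguments are lists of equal length, an entry for each row: "grip": the finger opening in mm, from 0 to 85.4; "linear": the shift along the tool's x, y, z in mm, a list of three; "rotation": the turn, a rotation vector about the tool's x, y, z in rad, a list of three. In form: {"grip": [grip, ...], "linear": [[x, y, z], ...], "rotation": [[rx, ry, rz], ...]}. A call has 1 to 5 rows; each row shifts and turns the pose as measured when the row begins, along the tool's axes as they then stand; what a row does not reach is not made up. A row lasts 1/12 s, in which the tool goes at most 41.7 mm and 7.16 degrees, less where a joint would pass 70% of its speed; a pose out of reach is approached as far as the arm can. A call with a gripper value outside its range is refused whole. The fingers move at their own pace and stop on an object; "squeeze" is the grip in N (left out, the last holds). Time passes only in rows, so rows that do not move let the fingers close. It gives the time, the measured TCP pose, the force and the opening at its end, in the units of the state.
- bot.sense(): the state, without advancing time (a new reading comes with each control period).
- bot.grab_frame(name): name is "scene" or "top"; returns the picture (384x512x3 uint8, blue, green, red); there is no depth.
- bot.calibration(name): a dict with "fx", "fy", "cx", "cy" (pixels), "position" and "attitude" of the camera in the world. Camera axes: x right, y down, z forward; pixel columns grow to the right and rows downward; lengths in m; the calibration is good to about 2 mm. A picture is of the moment at which its call begins. calibration takes no time and is no camera call.
- bot.sign_off(): hands the job in, once; it reports no verdict.
The state is a dict: "t": time; "joint_pos": joint angles; "joint_velocities": joint speeds; "joint_torque": joint torques, N m; "tcp_pos": TCP position; "eef_rot": TCP orientation; "wrist_force": force on the tool from outside, world axes, zero at the start; "ft_torque": the same for the moment, N m; "gripper_width": finger opening in m.
Only numpy, scipy, OpenCV 4.12 (cv2) and the standard library are available. Lean on these libraries where they do the work, as an engineer would, in place of code of your own. Each camera call takes 0.05 s, during which the arm holds its last target. There are 200 camera calls.

## Task

Take the black-knobbed rotor screw out of its stand and lower it, upright, down the well in the middle of the centrifuge rotor. Feeling your way gently, start it in the thread at the bottom (turning it backwards under light pressure until it drops into the thread is the safe way) and screw it clockwise until it stops, fully home with its collar down at the hub, never forcing it, then let go. Leave everything else on the bench where it stands.

Things in the scene. Friction and masses are not known exactly. Their poses are not given: they have to be found in the camera images.
- screw_knob (a point): Centre of the loose steel rotor screw's round ribbed black knob (diameter 34, 28 mm tall): grip it here from above. z = screw axis, up. Below this point: neck of diameter 20, collar (diameter 44) from 24.5 to 29.5 mm below, guide band of diameter 30 to 48 mm below, then a shank of diameter 16 to the tip 126 mm below. At the start it hangs in the stand by its collar. About 0.2 kg.
- screw_lugs (a point): Point on the screw's axis 118 mm below the knob's centre, at the height of its three thread lugs: round radial pins 5 mm thick, 120 degrees apart, reaching 15 mm from the axis (the tip is 8 mm lower).
- screw: The whole rotor screw; origin at its tip, 126 mm below the knob's centre, z up along its axis.
- stand_top (a point): Centre of the top of the fixed grey stand (70 x 70 mm, 98 mm tall) with an upright through hole 34 mm wide, in which the screw hangs.
- well (a point): Centre of the mouth of the well in the rotor's hub, on its axis, z up, 125 mm above the bench. Well diameter 33 mm, mouth chamfered 4 mm out to 41; hub 49 mm across. Height of the knob's centre above this point: lugs resting on the landing 46.5 mm; just dropped into the gaps 37 to 40; fully home 31, with the collar 1.5 mm above the hub.
- landing (a point): Point on the well's axis 74 mm below its mouth, level with the landing: a flat ring of three 70 degree thread flights with three 50 degree gaps between. How the gaps lie differs each time and shows in no pose given here. From any angle a gap is at most 1.7 rad away. Lugs dropped into the gaps meet a wall on turning back (anticlockwise seen from above); only half dropped, they jam on turning forward.
- thread_end (a point): Point on the well's axis 90 mm below its mouth, the bottom of the thread. Turned clockwise from the gaps, the lugs go under the flights, down ramps of 5.2 mm per rad with 2 mm play up and down, to a dead stop 1.2 to 1.7 rad on: fully home. The rotor itself turns, with drag, under more than about 0.16 N m. Pushing the screw with 30 N or more spoils the thread.
- machine: The fixed bench centrifuge: round white housing, diameter 200, 100 mm tall, with the aluminium rotor (diameter 132 mm) in its open top; a grey control block (60 x 130 mm, 56 tall, with a round button up to 67 mm) on its -x side reaches 138 mm from the axis. Origin at the centre of its underside, z up.
- tip_box_c (a point): Centre of a loose pipette tip box with orange lid, 124 x 84 x 65 mm. Bystander.
- tube_rack_c (a point): Centre of a loose clear rack with ten short capped tubes, 110 x 60 x 51 mm. Bystander.
- reagent_c (a point): Centre of a loose brown glass jar, diameter 60 mm, 110 mm tall. Bystander.
Not all that is in view belongs to the job. What is shaped like the screw but blue is not meant.

How it is judged:
On the way, in this order (a step that is already met when the one before it is completed fails the run):
1. the screw stands upright in the well, its lugs near the thread (horizontal distance between screw_knob and well below 0.006 m and z of screw_knob in the frame of well below 0.055 m and angle between screw_knob's own z axis and vertical below 0.1 rad), for 0.1 s.
2. its lugs have dropped into the start of the thread (z of screw_knob in the frame of well below 0.0425 m), for 0.1 s.
At the end, for the whole second after the job is handed in: the screw is screwed home: its knob's centre less than 33.5 mm above the well's mouth (fully home is about 31 mm), within 4 mm of the well's axis, upright within 0.08 rad, released and at rest (z of screw_knob in the frame of well below 0.0335 m and horizontal distance between screw_knob and well below 0.004 m and angle between screw_knob's own z axis and vertical below 0.08 rad and linear speed of screw below 0.01 m/s and angular speed of screw below 0.1 rad/s and contact force between screw and the fingers below 0.1 N); the robot touches nothing.
It fails at once if the screw is pressed or rammed at the centrifuge or its thread with more than 30 N (contact force between screw and machine above 30 N).
It fails at once if a bystander (tip box, tube rack, jar) is shifted by more than 20 mm (distance of any of tip_box_c, tube_rack_c, reagent_c from where it was at the start of the episode above 0.02 m).
It also fails if it takes over 72 s, if anything falls off the work surface, if the arm or the gripper's body presses on something with over 40 N, if the wrist force passes 120 N, or if a joint passes its speed limit or range.

## Working session

There is one attempt and no reset: what is moved stays moved. The work goes in short steps, Python scripts to look and compute and a tool call to move; the robot and the scene stay as the last step left them, time stands still between calls to the robot, and variables do not carry over. Pictures are saved under pics/ and viewed, about 8 in all and at most 12, crops included, and the job is handed in when it is done.

Besides the shell and the picture viewer there is one more tool, called as name(argument=value, ...) on one line, values as JSON. send_rows: Moves the arm, as the interface text tells. Its arguments: {"type":"object","properties":{"grip":{"type":"array","items":{"type":"number"}},"linear":{"type":"array","items":{"type":"array","items":{"type":"number"}}},"rotation":{"type":"array","items":{"type":"array","items":{"type":"number"}}},"squeeze":{"type":"number"}},"required":["grip","linear","rotation"]}

```bash
mkdir -p pics; python3 - <<'E'
from rig import bot
import cv2
s=bot.sense(); print({k:(v if not hasattr(v,'round') else v) for k,v in s.items()})
for n in("scene","top"):
    cv2.imwrite(f"pics/{n}0.png",bot.grab_frame(n)); print(n,bot.calibration(n))
E
```

```text
{'t': 0.0, 'joint_pos': array([ 1.1345068 ,  0.61593075, -0.01260306,  1.42493592,  0.0080651 ,
        1.10338262, -0.04038592]), 'joint_velocities': array([ 4.09620099e-04,  5.59432968e-04,  4.53059378e-04,  6.14348338e-05,
        5.87740121e-04, -1.19209054e-03, -2.17370896e-03]), 'joint_torque': array([ 3.98229622e-04, -4.69216275e+01,  2.59363661e-01, -1.71034276e+01,
        9.87975887e-03,  9.65457119e-03, -2.34853630e-07]), 'tcp_pos': array([ 0.25867116, -0.59546579,  0.23011842]), 'eef_rot': array([-3.13898540e+00,  1.48902609e-05,  4.09843771e-01]), 'wrist_force': array([ 0.25534791, -0.17931919,  0.3037343 ]), 'ft_torque': array([-0.01579603, -0.00487969,  0.05502723]), 'gripper_width': 0.08519198918927472}
scene {'fx': 477.9274215757062, 'fy': 477.9274215757062, 'cx': 258.0497024182693, 'cy': 189.55494726331827, 'position': array([1.21101107, 0.61296805, 1.14650649]), 'attitude': array([-2.45585046,  0.00731616,  2.29117815])}
top {'fx': 458.27159490943933, 'fy': 458.27159490943933, 'cx': 246.1995160578767, 'cy': 189.23257828239338, 'position': array([0.46804286, 0.06225221, 1.36503316]), 'attitude': array([-3.04813737, -0.01734313, -1.58608374])}
```

View pics/scene0.png

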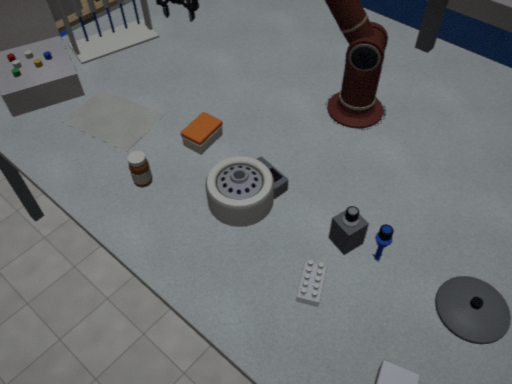

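View pics/top0.png

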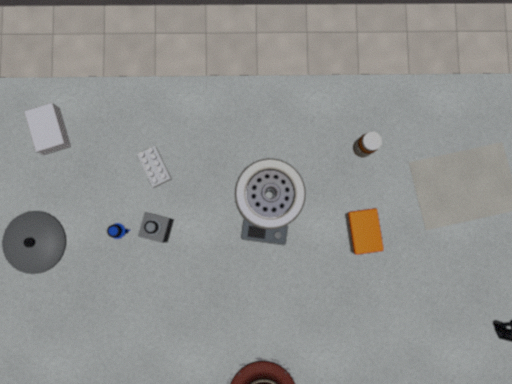

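```bash
cat > h.py <<'E'
import numpy as np, cv2
from scipy.spatial.transform import Rotation as R
from rig import bot
def ray(n,u,v):
    c=bot.calibration(n); d=np.array([(u-c['cx'])/c['fx'],(v-c['cy'])/c['fy'],1])
    return c['position'], R.from_euler('xyz',c['attitude']).as_matrix()@d
def plane(n,u,v,z):
    p,d=ray(n,u,v); return p+d*(z-p[2])/d[2]
def proj(n,X):
    c=bot.calibration(n); q=R.from_euler('xyz',c['attitude']).as_matrix().T@(np.array(X)-c['position'])
    return np.array([c['fx']*q[0]/q[2]+c['cx'],c['fy']*q[1]/q[2]+c['cy']])
def tri(o1,o2):
    (p,d),(q,e)=ray(*o1),ray(*o2)
    A=np.c_[d,-e]; t=np.linalg.lstsq(A,q-p,rcond=None)[0]
    a,b=p+d*t[0],q+e*t[1]; return (a+b)/2,np.linalg.norm(a-b)
E
python3 - <<'E'
from h import *
a=cv2.imread('pics/top0.png');b=cv2.imread('pics/scene0.png')
def cr(im,x,y,w,s): return cv2.resize(im[y-w:y+w,x-w:x+w],None,fx=s,fy=s,interpolation=cv2.INTER_CUBIC)
cv2.imwrite('pics/crop.png',np.vstack([np.hstack([cr(a,151,227,22,6.8181818/1),cr(a,271,193,22,6.8181818)]),np.hstack([cr(b,351,220,22,6.8181818),cr(b,240,178,22,6.8181818)])]))
for n,im,(x,y,w) in(('top',a,(151,227,14)),('scene',b,(351,214,12))):
    g=im[y-w:y+w,x-w:x+w].max(2)
    m=(g<45).astype(np.uint8); k,l,st,ce=cv2.connectedComponentsWithStats(m)
    for i in range(1,k):
        if st[i,4]>15:print(n,st[i],ce[i]+[x-w,y-w])
print(plane('top',151,227,.1415),plane('top',271,193,.125),plane('scene',351,213,.13),plane('scene',240,175,.125))
E
```

```text
top [16  9  5 11 16] [155.6875 227.0625]
scene [ 6  8 14 12 94] [350.9893617  216.45744681]
[0.48526848 0.29329239 0.1415    ] [ 0.57273703 -0.02830046  0.125     ] [0.49025002 0.29663497 0.13      ] [ 0.5812372  -0.01780459  0.125     ]
```

View pics/crop.png

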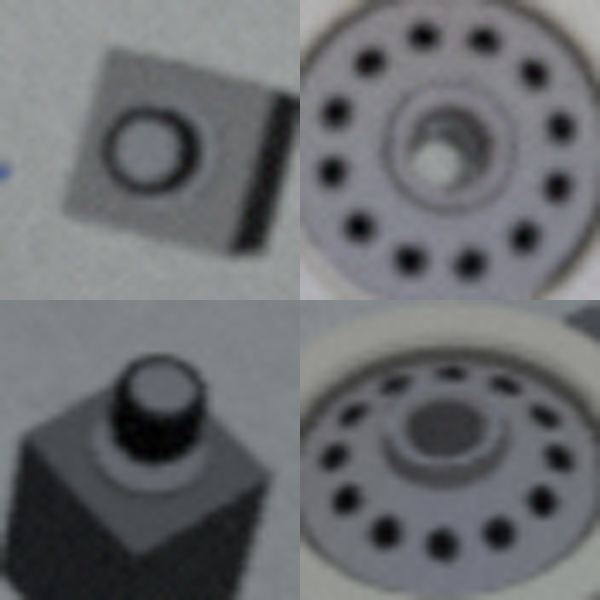

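```bash
python3 - <<'E'
from h import *
K=(('top',150.1,226.5),('scene',352.0,210.3)); H=(('top',270.5,192.3),('scene',238.9,174.6))
for n,o,z in(('knob',K,.1415),('hub',H,.125)): print(n,tri(*o),[plane(*q,z) for q in o])
# stand top & rotor holes check: subpixel blob centroids of dark holes in both views
for n,x,y,w in(('top',271,193,22),('scene',240,178,24)):
    im=cv2.imread(f'pics/{n}0.png').max(2)[y-w:y+w,x-w:x+w]
    im=cv2.resize(im,None,fx=8,fy=8,interpolation=cv2.INTER_CUBIC)
    k,l,st,ce=cv2.connectedComponentsWithStats((im<70).astype(np.uint8))
    P=[(c+.5)/8-.5+[x-w,y-w] for s,c in zip(st[1:],ce[1:]) if 60<s[4]<1500 and 0<s[0] and s[0]+s[2]<16*w and s[1]+s[3]<16*w]
    P=np.array(P); e=cv2.fitEllipse(P.astype(np.float32)); print(n,len(P),e,[plane(n,*e[0],z) for z in(.1,.11,.12)])
E
```

```text
knob (array([0.48676233, 0.29622045, 0.13799243]), np.float64(0.00029635955850498087)) [array([0.48662625, 0.29567615, 0.1415    ]), array([0.48937966, 0.2972086 , 0.1415    ])]
hub (array([ 0.57560031, -0.02776886,  0.11434715]), np.float64(6.025698266569392e-05)) [array([ 0.5746656 , -0.02697847,  0.125     ]), array([ 0.58217461, -0.02118122,  0.125     ])]
top 14 ((269.7189025878906, 192.86265563964844), (33.704559326171875, 34.39703369140625), 135.6259002685547) [array([ 0.57527905, -0.02657733,  0.1       ]), array([ 0.57443136, -0.02587513,  0.11      ]), array([ 0.57358366, -0.02517294,  0.12      ])]
scene 20 ((240.6567840576172, 177.58242797851562), (26.517078399658203, 36.73977279663086), 86.83029174804688) [array([ 0.57185731, -0.02510558,  0.1       ]), array([ 0.57796481, -0.0190084 ,  0.11      ]), array([ 0.5840723 , -0.01291123,  0.12      ])]
```

send_rows(grip=[85,85,85,85,85], linear=[[40,-3,-6],[40,-3,-6],[40,-3,-6],[40,-3,-6],[40,-3,-6]], rotation=[[0,0,-0.0625],[0,0,-0.0625],[0,0,-0.0625],[0,0,-0.0625],[0,0,-0.0625]], squeeze=40)

```text
t: 0.52
tcp_pos: [0.4119, -0.4877, 0.2539]
eef_rot: [-3.128, 0.012, 0.707]
wrist_force: [1.2, -0.4, 0.9]
gripper_width: 0.085
```

send_rows(grip=[85,85,85,85,85], linear=[[40,-3,0],[40,-3,0],[40,-3,0],[40,-3,0],[40,-3,0]], rotation=[[0,0,-0.0625],[0,0,-0.0625],[0,0,-0.0625],[0,0,-0.0625],[0,0,-0.0625]])

```text
t: 0.93
tcp_pos: [0.5397, -0.3239, 0.2506]
eef_rot: [-3.125, 0.008, 1.034]
wrist_force: [-0.3, 0.0, 0.0]
gripper_width: 0.085
```

send_rows(grip=[85,85,85,85,85], linear=[[40,-3,0],[40,-3,0],[40,-3,0],[40,-3,0],[40,-3,0]], rotation=[[0,0,-0.0625],[0,0,-0.0625],[0,0,-0.0625],[0,0,-0.0625],[0,0,-0.0625]])

```text
t: 1.35
tcp_pos: [0.6069, -0.1277, 0.2464]
eef_rot: [-3.119, 0.002, 1.362]
wrist_force: [0.6, -0.4, -0.4]
gripper_width: 0.085
```

send_rows(grip=[85,85,85,85,85], linear=[[40,-4,0],[40,-4,0],[40,-4,0],[40,-4,0],[40,-4,0]], rotation=[[0,0,-0.07],[0,0,-0.07],[0,0,-0.07],[0,0,-0.07],[0,0,-0.07]])

```text
t: 1.77
tcp_pos: [0.5994, 0.0794, 0.2438]
eef_rot: [-3.117, -0.007, 1.729]
wrist_force: [0.1, 0.4, -0.5]
gripper_width: 0.0852
```

send_rows(grip=[85,85,85,85,85], linear=[[40,-4,0],[40,-4,0],[40,-4,0],[40,-4,0],[25,-4,0]], rotation=[[0,0,-0.07],[0,0,-0.07],[0,0,-0.07],[0,0,-0.07],[0,0,-0.07]])

```text
t: 2.18
tcp_pos: [0.5223, 0.2604, 0.2437]
eef_rot: [-3.119, -0.02, 2.102]
wrist_force: [-0.8, 0.7, -0.6]
gripper_width: 0.085
```

```bash
cat >> h.py <<'E'
def go(X,yaw):
    """remaining move in tool axes (mm, rotvec) to TCP X pointing straight down at yaw"""
    s=bot.sense(); r=R.from_euler('xyz',s['eef_rot'])
    d=r.inv().apply(np.array(X)-s['tcp_pos'])*1000
    w=(r.inv()*R.from_euler('xyz',[np.pi,0,yaw])).as_rotvec()
    print('t',round(s['t'],2),'pos',s['tcp_pos'].round(4),'rot',s['eef_rot'].round(3),'q7',round(s['joint_pos'][6],3),'F',s['wrist_force'].round(1),'w',round(s['gripper_width'],4),'\nmove',d.round(1),w.round(3))
E
python3 -c "
from h import *
go([.487,.296,.19],2.117)"
```

```text
t 2.18 pos [0.5223 0.2604 0.2437] rot [-3.119 -0.02   2.102] q7 -0.222 F [-0.8  0.7 -0.6] w 0.085 
move [ 47.5 -11.2  54.9] [-0.022 -0.02  -0.015]
```

send_rows(grip=[85,85,85,85,85], linear=[[24,-6,20],[24,-6,20],[0,0,20],[0,0,0],[0,0,0]], rotation=[[-0.011,-0.01,-0.015],[-0.011,-0.01,0],[0,0,0],[0,0,0],[0,0,0]])

```text
t: 2.6
tcp_pos: [0.4774, 0.3076, 0.1834]
eef_rot: [3.14, -0.007, 2.138]
wrist_force: [-0.2, 0.5, 0.1]
gripper_width: 0.0849
```

```bash
python3 -c "
from h import *
go([.487,.296,.11],2.117)
a=bot.grab_frame('scene');b=bot.grab_frame('top')
f=lambda im,x,y,w:cv2.resize(im[y-w:y+w,x-w:x+w],(400,400),interpolation=3)
cv2.imwrite('pics/pre.png',np.hstack([f(a,352,205,35),f(b,150,227,35)]))"
```

```text
t 2.6 pos [0.4774 0.3076 0.1834] rot [ 3.14  -0.007  2.138] q7 -0.356 F [-0.2  0.5  0.1] w 0.0849 
move [-15.4   1.8  73.3] [ 0.002 -0.007  0.021]
```

View pics/pre.png

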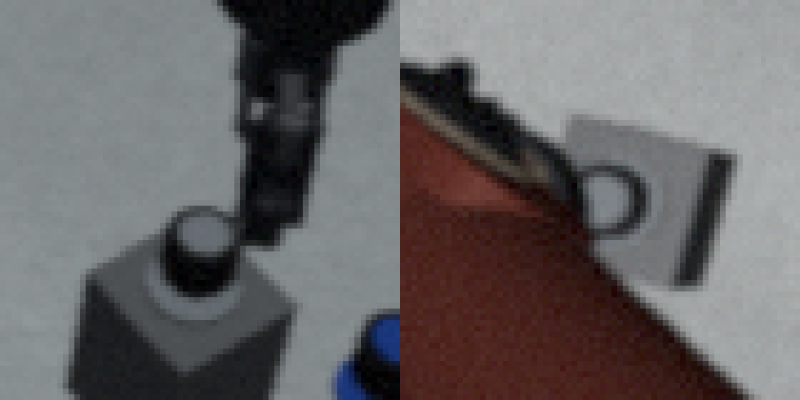

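send_rows(grip=[85,85,85,85,85], linear=[[-15,2,10],[0,0,20],[0,0,20],[0,0,15],[0,0,0]], rotation=[[0,-0.007,0.02],[0,0,0],[0,0,0],[0,0,0],[0,0,0]])

```text
t: 3.12
tcp_pos: [0.5017, 0.2865, 0.1198]
eef_rot: [3.125, 0.009, 2.095]
wrist_force: [0.2, -0.7, 0.4]
gripper_width: 0.085
```

```bash
python3 -c "
from h import *
go([.487,.296,.11],2.117)
a=bot.grab_frame('scene');b=bot.grab_frame('top')
f=lambda im,x,y,w:cv2.resize(im[y-w:y+w,x-w:x+w],(400,400),interpolation=3)
cv2.imwrite('pics/pre2.png',np.hstack([f(a,352,205,35),f(b,150,227,35)]))"
```

```text
t 3.12 pos [0.5017 0.2865 0.1198] rot [3.125 0.009 2.095] q7 -0.403 F [ 0.2 -0.7  0.4] w 0.085 
move [15.7 -8.2  9.5] [ 0.016  0.009 -0.022]
```

View pics/pre2.png

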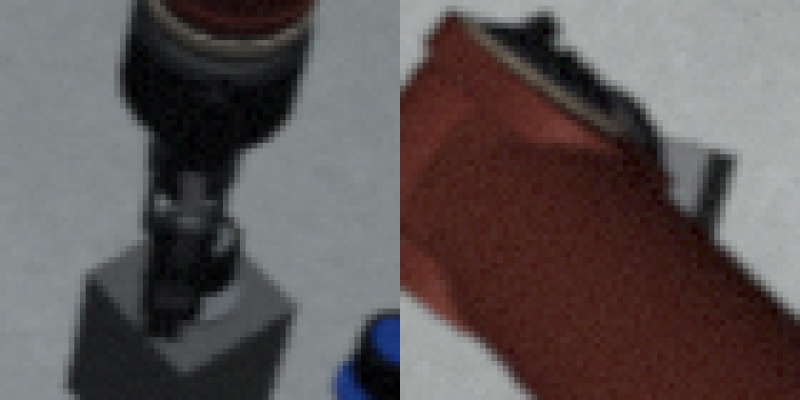

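send_rows(grip=[85,85,85,85,85], linear=[[3,-1.5,0],[3,-1.5,0],[3,-1.5,0],[2,-1,0],[1,-0.5,0]], rotation=[[0.004,0.002,-0.005],[0.004,0.002,-0.005],[0.004,0.002,-0.005],[0.004,0.002,0],[0,0,0]])

```text
t: 3.63
tcp_pos: [0.4944, 0.2962, 0.1269]
eef_rot: [3.129, 0.0, 2.108]
wrist_force: [-0.1, 0.5, -0.0]
gripper_width: 0.0852
```

```bash
python3 -c "
from h import *
go([.487,.296,.11],2.117)"
```

```text
t 3.63 pos [0.4944 0.2962 0.1269] rot [3.129 0.    2.108] q7 -0.399 F [-0.1  0.5 -0. ] w 0.0852 
move [ 3.6 -6.7 16.8] [ 0.012  0.    -0.009]
```

send_rows(grip=[85,85,85,85,85], linear=[[1,-2,4],[1,-2,5],[1,-1.5,4],[0.5,-1,3],[0,0,1]], rotation=[[0.004,0,-0.004],[0.004,0,-0.004],[0.004,0,0],[0,0,0],[0,0,0]])

```text
t: 4.05
tcp_pos: [0.4858, 0.2972, 0.1092]
eef_rot: [3.141, -0.0, 2.119]
wrist_force: [-1.0, 0.1, -1.4]
gripper_width: 0.0849
```

send_rows(grip=[85,85], linear=[[0,0,0],[0,0,0]], rotation=[[0,0,0],[0,0,0]])

```text
t: 4.22
tcp_pos: [0.4853, 0.2968, 0.1082]
eef_rot: [-3.14, 0.0, 2.119]
wrist_force: [-0.4, -0.1, -0.6]
gripper_width: 0.0852
```

```bash
python3 -c "
from h import *
go([.487,.296,.11],2.117)"
```

```text
t 4.22 pos [0.4853 0.2968 0.1082] rot [-3.14   0.     2.119] q7 -0.412 F [-0.4 -0.1 -0.6] w 0.0852 
move [-1.6  1.1 -1.8] [-0.001  0.     0.002]
```

send_rows(grip=[30,20,20,20,20], linear=[[-1,0.5,-1],[-0.5,0,-0.5],[0,0,0],[0,0,0],[0,0,0]], rotation=[[0,0,0],[0,0,0],[0,0,0],[0,0,0],[0,0,0]], squeeze=50)

```text
t: 4.63
tcp_pos: [0.4875, 0.2958, 0.1104]
eef_rot: [3.141, 0.0, 2.118]
wrist_force: [0.0, -0.3, -2.1]
gripper_width: 0.0328
```

send_rows(grip=[20,20,20,20,20], linear=[[0,0,0],[0,0,0],[0,0,0],[0,0,0],[0,0,0]], rotation=[[0,0,0],[0,0,0],[0,0,0],[0,0,0],[0,0,0]])

```text
t: 5.05
tcp_pos: [0.4875, 0.2958, 0.1103]
eef_rot: [3.141, -0.0, 2.118]
wrist_force: [-0.6, -0.2, -0.7]
gripper_width: 0.0329
```

send_rows(grip=[20,20,20,20,20], linear=[[0,0,-5],[0,0,-10],[0,0,-15],[0,0,-20],[0,0,-25]], rotation=[[0,0,0],[0,0,0],[0,0,0],[0,0,0],[0,0,0]])

```text
t: 5.47
tcp_pos: [0.4851, 0.2931, 0.1828]
eef_rot: [-3.13, 0.0, 2.119]
wrist_force: [2.3, 1.0, -5.3]
gripper_width: 0.0324
```

send_rows(grip=[20,20,20,20,20], linear=[[0,0,-25],[0,0,-20],[0,0,-15],[0,0,-8],[0,0,-3]], rotation=[[0,0,0],[0,0,0],[0,0,0],[0,0,0],[0,0,0]])

```text
t: 5.88
tcp_pos: [0.4861, 0.2944, 0.2644]
eef_rot: [-3.138, -0.0, 2.12]
wrist_force: [0.9, -0.1, -1.9]
gripper_width: 0.0324
```

```bash
python3 -c "
from h import *
go([.5755,-.026,.272],1.52)"
```

```text
t 5.88 pos [0.4861 0.2944 0.2644] rot [-3.138 -0.     2.12 ] q7 -0.296 F [ 0.9 -0.1 -1.9] w 0.0324 
move [-320.   -91.    -7.4] [-0.004  0.001  0.6  ]
```

send_rows(grip=[20,20,20,20,20], linear=[[-10,0,-2],[-20,0,-2],[-30,0,-2],[-35,0,-2],[-35,0,0]], rotation=[[0,0,0.018],[0,0,0.035],[0,0,0.053],[0,0,0.061],[0,0,0.061]])

```text
t: 6.3
tcp_pos: [0.5394, 0.183, 0.2707]
eef_rot: [-3.133, -0.007, 1.901]
wrist_force: [1.0, 0.1, -2.5]
gripper_width: 0.0327
```

send_rows(grip=[20,20,20,20,20], linear=[[-35,0,0],[-35,0,0],[-30,0,0],[-22,0,0],[-14,0,0]], rotation=[[0,0,0.061],[0,0,0.061],[0,0,0.053],[0,0,0.04],[0,0,0.025]])

```text
t: 6.72
tcp_pos: [0.5712, 0.0315, 0.2632]
eef_rot: [-3.119, 0.004, 1.632]
wrist_force: [0.5, -0.2, -1.6]
gripper_width: 0.0328
```

send_rows(grip=[20,20,20,20,20], linear=[[-6,0,0],[-4,0,0],[-2,0,0],[0,0,0],[0,0,0]], rotation=[[0,0,0.01],[0,0,0],[0,0,0],[0,0,0],[0,0,0]])

```text
t: 7.13
tcp_pos: [0.5701, 0.0162, 0.2603]
eef_rot: [-3.112, 0.005, 1.618]
wrist_force: [-1.0, -0.1, -2.8]
gripper_width: 0.0327
```

```bash
python3 -c "
from h import *
go([.5755,-.026,.272],1.52)"
```

```text
t 7.13 pos [0.5701 0.0162 0.2603] rot [-3.112  0.005  1.618] q7 -0.205 F [-1.  -0.1 -2.8] w 0.0327 
move [-42.5   3.1 -11.6] [-0.029  0.006  0.098]
```

send_rows(grip=[20,20,20,20,20], linear=[[-5,0.5,-1.5],[-8,0.5,-1.5],[-8,0.5,-1.5],[-8,0.5,-1.5],[-6,0.5,-1]], rotation=[[-0.006,0.001,0.02],[-0.006,0.001,0.02],[-0.006,0.001,0.02],[-0.006,0.001,0.02],[-0.004,0.001,0.02]])

```text
t: 7.55
tcp_pos: [0.5729, -0.0139, 0.2685]
eef_rot: [3.14, -0.004, 1.522]
wrist_force: [1.0, -0.6, -1.5]
gripper_width: 0.0327
```

send_rows(grip=[20,20,20,20,20], linear=[[-4,0,-1],[-2,0,0],[-1,0,0],[0,0,0],[0,0,0]], rotation=[[0,0,0],[0,0,0],[0,0,0],[0,0,0],[0,0,0]])

```text
t: 7.97
tcp_pos: [0.5725, -0.0255, 0.2703]
eef_rot: [3.138, -0.002, 1.515]
wrist_force: [-0.1, -0.4, -1.5]
gripper_width: 0.0325
```

```bash
python3 -c "
from h import *
go([.5755,-.026,.272],1.52)
X=np.array(bot.sense()['tcp_pos']); print(proj('scene',X-[0,0,.109]),proj('scene',X+[0,0,-.007]),proj('top',X-[0,0,.109]),proj('scene',[.5755,-.026,.125]))
a=bot.grab_frame('scene');b=bot.grab_frame('top')
cv2.imwrite('pics/s3.png',a);cv2.imwrite('pics/t3.png',b)
f=lambda im,x,y,w:cv2.resize(im[y-w:y+w,x-w:x+w],(400,400),interpolation=3)
cv2.imwrite('pics/over.png',np.hstack([f(a,240,160,40),f(b,265,193,40)]))"
```

```text
t 7.97 pos [ 0.5725 -0.0255  0.2703] rot [ 3.138e+00 -2.000e-03  1.515e+00] q7 -0.213 F [-0.1 -0.4 -1.5] w 0.0325 
move [-0.4  3.  -1.7] [ 0.003 -0.002 -0.005]
[239.61954825 163.31253486] [238.17545037 137.05331756] [270.91239488 191.9273756 ] [239.24755267 172.42730132]
```

View pics/over.png

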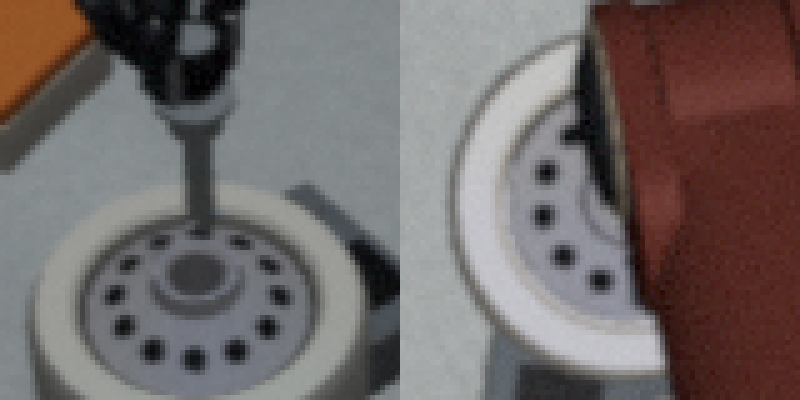

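```bash
python3 -c "
from h import *
for z in(.121,.125): print(plane('scene',238.4,172.2,z))
b=cv2.imread('pics/s3.png')[130:185,215:265]; cv2.imwrite('pics/z.png',cv2.resize(b,None,fx=11,fy=11,interpolation=3))
X=np.array(bot.sense()['tcp_pos']); print(X)
# subpixel shank axis: darkest columns per row
g=cv2.cvtColor(cv2.imread('pics/s3.png'),6).astype(int)
for v in range(144,170,2): print(v,g[v,228:252])
"
```

```text
[ 0.57396275 -0.03092079  0.121     ]
[ 0.57644756 -0.0284093   0.125     ]
[ 0.57250308 -0.02522244  0.27022217]
144 [135 134 133 132 121  93  62  65  72  78  82  83  75  69  60  57  87 123
 134 133 134 134 133 133]
146 [137 136 135 134 135 116  81  54  49  51  49  52  49  46  50  69 108 135
 137 135 135 134 135 135]
148 [138 136 136 136 135 136 132 119  88  56  49  50  50  57  96 126 134 134
 139 137 135 135 138 136]
150 [139 139 140 139 138 136 136 135 109  59  51  53  52  56  96 129 132 135
 136 135 134 135 134 135]
152 [139 139 137 137 136 134 137 135 110  60  53  53  51  57 100 130 136 134
 134 133 134 134 135 135]
154 [138 137 137 139 141 138 142 138 113  67  52  51  49  56  87 122 133 133
 133 132 136 136 136 135]
156 [141 140 140 142 143 143 144 142 123  83  54  49  51  56  93 128 142 140
 142 138 138 136 134 135]
158 [148 152 151 154 152 154 153 151 132  87  56  51  52  58  96 135 153 154
 156 153 156 155 153 150]
160 [156 153 152 154 153 154 154 151 131  85  54  53  53  52  81 124 149 153
 155 154 154 154 153 155]
162 [150 147 141 138 135 132 133 132 120  89  55  52  51  53  69 101 117 126
 130 133 134 136 143 149]
164 [123 112  96  82  75  74  73  73  69  79  83  67  51  51  54  68  69  73
  73  77  79  85 104 117]
166 [ 69  70  69  75  87  94 101 106 101  80  52  37  37  46  81 103 109 105
 103  98  85  77  74  71]
168 [103  90  60  36  38  65  97 115 117 114 110 110 106 109 113 113 110  93
  58  33  32  50  87 108]
```

View pics/z.png

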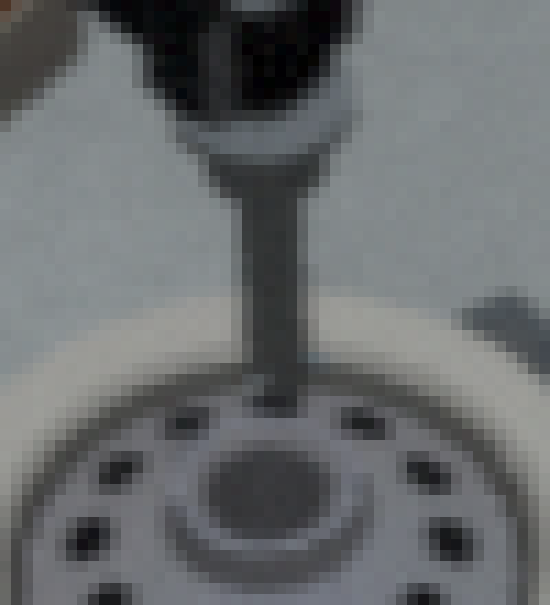

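send_rows(grip=[20,20,20,20,20], linear=[[-0.5,1,4],[-0.5,1,8],[-0.5,0.5,8],[-0.5,0.5,6],[0,0,3]], rotation=[[0,0,0],[0,0,0],[0,0,0],[0,0,0],[0,0,0]])

```text
t: 8.48
tcp_pos: [0.5761, -0.0259, 0.2385]
eef_rot: [3.138, -0.003, 1.518]
wrist_force: [0.2, 0.1, -2.3]
gripper_width: 0.0327
```

send_rows(grip=[20,20,20], linear=[[0,0,1],[0,0,0],[0,0,0]], rotation=[[0,0,0],[0,0,0],[0,0,0]])

```text
t: 8.73
tcp_pos: [0.575, -0.0259, 0.2351]
eef_rot: [-3.141, -0.003, 1.518]
wrist_force: [0.8, 0.9, -0.9]
gripper_width: 0.0327
```

```bash
python3 -c "
from h import *
go([.5757,-.0272,.236],1.515)
print(bot.sense()['ft_torque'])"
```

```text
t 8.73 pos [ 0.575  -0.0259  0.2351] rot [-3.141e+00 -3.000e-03  1.518e+00] q7 -0.223 F [ 0.8  0.9 -0.9] w 0.0327 
move [-1.3  0.7 -0.9] [-0.001 -0.003  0.003]
[ 0.02946699 -0.00531317  0.01731929]
```

send_rows(grip=[20,20,20], linear=[[-0.7,0.4,0],[-0.6,0.3,0],[0,0,0]], rotation=[[0,0,0],[0,0,0],[0,0,0]])

```text
t: 8.98
tcp_pos: [0.5762, -0.0272, 0.2358]
eef_rot: [3.141, -0.003, 1.518]
wrist_force: [0.3, 1.6, -1.4]
gripper_width: 0.0325
```

```bash
python3 -c "
from h import *
go([.5757,-.0272,.236],1.515)
a=bot.grab_frame('scene');cv2.imwrite('pics/s4.png',a)
cv2.imwrite('pics/z4.png',cv2.resize(a[145:195,213:263],None,fx=11,fy=11,interpolation=3))"
```

```text
t 8.98 pos [ 0.5762 -0.0272  0.2358] rot [ 3.141e+00 -3.000e-03  1.518e+00] q7 -0.22 F [ 0.3  1.6 -1.4] w 0.0325 
move [ 0.  -0.5 -0.2] [ 0.001 -0.003  0.003]
```

View pics/z4.png

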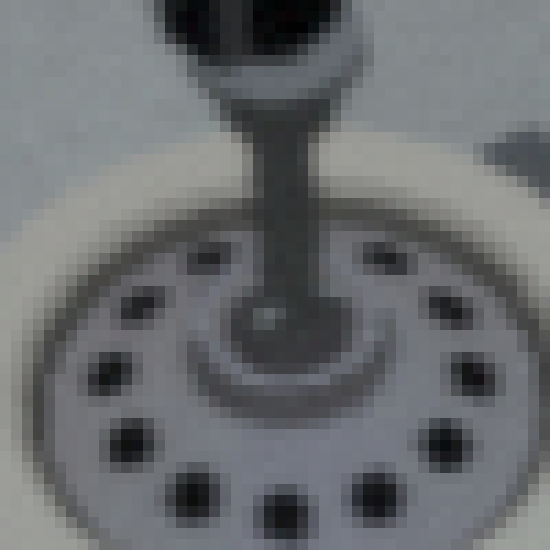

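send_rows(grip=[20,20,20,20,20], linear=[[0,-0.3,2],[0,0,2.5],[0,0,2.5],[0,0,2],[0,0,2]], rotation=[[0,0,0],[0,0,0],[0,0,0],[0,0,0],[0,0,0]])

```text
t: 9.45
tcp_pos: [0.5764, -0.0272, 0.2249]
eef_rot: [3.138, -0.003, 1.518]
wrist_force: [-0.7, 0.1, -1.7]
gripper_width: 0.0328
```

send_rows(grip=[20,20,20], linear=[[0,0,1.5],[0,0,1.5],[0,0,1.5]], rotation=[[0,0,0],[0,0,0],[0,0,0]])

```text
t: 9.7
tcp_pos: [0.5762, -0.0271, 0.2194]
eef_rot: [3.139, -0.003, 1.518]
wrist_force: [0.4, -0.9, -1.2]
gripper_width: 0.0324
```

```bash
python3 -c "
from h import *
go([.5757,-.0272,.2],1.515)
print(bot.sense()['ft_torque'])"
```

```text
t 9.7 pos [ 0.5762 -0.0271  0.2194] rot [ 3.139e+00 -3.000e-03  1.518e+00] q7 -0.227 F [ 0.4 -0.9 -1.2] w 0.0324 
move [-0.2 -0.5 19.4] [ 0.002 -0.003  0.003]
[ 0.02935831  0.00558682 -0.01931648]
```

send_rows(grip=[20,20,20,20,20], linear=[[0,0,3],[0,0,4],[0,0,4],[0,0,4],[0,0,4]], rotation=[[0,0,0],[0,0,0],[0,0,0],[0,0,0],[0,0,0]])

```text
t: 10.12
tcp_pos: [0.5766, -0.027, 0.199]
eef_rot: [3.138, -0.003, 1.518]
wrist_force: [0.7, -0.9, -2.1]
gripper_width: 0.0327
```

send_rows(grip=[20,20,20,20,20], linear=[[0,0,4],[0,0,4],[0,0,4],[0,0,3],[0,0,2]], rotation=[[0,0,0],[0,0,0],[0,0,0],[0,0,0],[0,0,0]])

```text
t: 10.53
tcp_pos: [0.5762, -0.027, 0.1791]
eef_rot: [3.14, -0.003, 1.518]
wrist_force: [0.5, -0.9, -2.4]
gripper_width: 0.033
```

send_rows(grip=[20,20,20,20,20], linear=[[0,0,2],[0,0,2],[0,0,2],[0,0,1.5],[0,0,1.5]], rotation=[[0,0,0],[0,0,0],[0,0,0],[0,0,0],[0,0,0]])

```text
t: 10.95
tcp_pos: [0.5765, -0.027, 0.1692]
eef_rot: [3.139, -0.003, 1.518]
wrist_force: [-0.9, -0.2, -3.2]
gripper_width: 0.0331
```

```bash
python3 -c "
from h import *
go([.5757,-.0272,.154],1.515)
print(bot.sense()['ft_torque'])"
```

```text
t 10.95 pos [ 0.5765 -0.027   0.1692] rot [ 3.139e+00 -3.000e-03  1.518e+00] q7 -0.251 F [-0.9 -0.2 -3.2] w 0.0331 
move [-0.3 -0.8 15.2] [ 0.002 -0.003  0.003]
[ 0.02646228  0.01879677 -0.03301989]
```

send_rows(grip=[20,20,20,20,20], linear=[[0,0,1.5],[0,0,1.5],[0,0,1.5],[0,0,1.5],[0,0,1.5]], rotation=[[0,0,0],[0,0,0],[0,0,0],[0,0,0],[0,0,0]])

```text
t: 11.37
tcp_pos: [0.5768, -0.0269, 0.1613]
eef_rot: [3.138, -0.003, 1.518]
wrist_force: [0.4, 0.3, -1.8]
gripper_width: 0.0325
```

send_rows(grip=[20,20,20,20,20], linear=[[0,0,1],[0,0,1],[0,0,1],[0,0,1],[0,0,1]], rotation=[[0,0,0],[0,0,0],[0,0,0],[0,0,0],[0,0,0]])

```text
t: 11.78
tcp_pos: [0.5768, -0.0269, 0.1556]
eef_rot: [3.138, -0.003, 1.518]
wrist_force: [-1.0, 0.3, -2.0]
gripper_width: 0.0327
```

```bash
python3 -c "
from h import *
go([.5757,-.0272,.154],1.515)
print(bot.sense()['ft_torque'])"
```

```text
t 11.78 pos [ 0.5768 -0.0269  0.1556] rot [ 3.138e+00 -3.000e-03  1.518e+00] q7 -0.258 F [-1.   0.3 -2. ] w 0.0327 
move [-0.4 -1.1  1.6] [ 0.003 -0.003  0.003]
[-0.02654517  0.02752738 -0.00138092]
```

Free so far; feel for the landing in small steps.

send_rows(grip=[20,20,20], linear=[[0,0,0.8],[0,0,0.8],[0,0,0.8]], rotation=[[0,0,0],[0,0,0],[0,0,0]])

```text
t: 12.03
tcp_pos: [0.5771, -0.0268, 0.154]
eef_rot: [3.138, -0.003, 1.518]
wrist_force: [-1.6, 0.1, 5.7]
gripper_width: 0.033
```

send_rows(grip=[20,20], linear=[[0,0,0.8],[0,0,0.8]], rotation=[[0,0,0],[0,0,0]])

```text
t: 12.2
tcp_pos: [0.5771, -0.0268, 0.1539]
eef_rot: [3.137, -0.003, 1.518]
wrist_force: [-2.1, -1.0, 5.1]
gripper_width: 0.033
```

send_rows(grip=[20,20,20,20,20], linear=[[0,-0.2,0.7],[0,-0.2,0.7],[0,0,0.7],[0,0,0.7],[0,0,0.7]], rotation=[[0,0,-0.05],[0,0,-0.05],[0,0,-0.05],[0,0,-0.05],[0,0,-0.05]])

```text
t: 12.62
tcp_pos: [0.5782, -0.0266, 0.1537]
eef_rot: [3.132, 0.001, 1.777]
wrist_force: [-1.4, -0.6, 5.7]
gripper_width: 0.0326
```

```bash
python3 -c "
from h import *
go([.5757,-.0272,.154],1.515)
print(bot.sense()['ft_torque'])"
```

```text
t 12.62 pos [ 0.5782 -0.0266  0.1537] rot [3.132e+00 1.000e-03 1.777e+00] q7 -0.055 F [-1.4 -0.6  5.7] w 0.0326 
move [-0.1 -2.6 -0.3] [ 0.01  -0.001  0.262]
[-0.11381958  0.58834688 -0.07740701]
```

send_rows(grip=[20,20,20,20,20], linear=[[0,-0.6,0.6],[0,-0.6,0.6],[0,-0.5,0.6],[0,-0.4,0.6],[0,-0.3,0.6]], rotation=[[0.003,0,-0.05],[0.003,0,-0.05],[0.003,0,-0.05],[0.002,0,-0.05],[0.002,0,-0.05]])

```text
t: 13.03
tcp_pos: [0.5781, -0.0276, 0.1507]
eef_rot: [3.14, 0.003, 2.039]
wrist_force: [0.1, -0.2, -1.4]
gripper_width: 0.0328
```

```bash
python3 -c "
from h import *
go([.5762,-.0272,.154],1.515)
print(bot.sense()['ft_torque'])"
```

```text
t 13.03 pos [ 0.5781 -0.0276  0.1507] rot [3.140e+00 3.000e-03 2.039e+00] q7 0.154 F [ 0.1 -0.2 -1.4] w 0.0328 
move [ 1.2 -1.5 -3.3] [0.003 0.003 0.524]
[ 0.04306252  0.06135568 -0.04090984]
```

send_rows(grip=[20,20,20,20,20], linear=[[0.1,-0.2,0.8],[0.1,-0.2,0.8],[0.1,-0.1,0.8],[0,0,0.8],[0,0,0.8]], rotation=[[0,0,-0.01],[0,0,-0.01],[0,0,0],[0,0,0],[0,0,0]])

```text
t: 13.45
tcp_pos: [0.5776, -0.028, 0.1454]
eef_rot: [3.14, 0.003, 2.058]
wrist_force: [-2.0, -0.0, 6.1]
gripper_width: 0.033
```

send_rows(grip=[20,20,20], linear=[[0,0,0.6],[0,0,0.6],[0,0,0.6]], rotation=[[0,0,0],[0,0,0],[0,0,0]])

```text
t: 13.7
tcp_pos: [0.5776, -0.028, 0.1455]
eef_rot: [3.14, 0.005, 2.057]
wrist_force: [-1.8, -0.1, 4.5]
gripper_width: 0.0327
```

```bash
python3 -c "
from h import *
go([.5762,-.0272,.154],1.515)
print(bot.sense()['ft_torque'])"
```

```text
t 13.7 pos [ 0.5776 -0.028   0.1455] rot [3.14  0.005 2.057] q7 0.164 F [-1.8 -0.1  4.5] w 0.0327 
move [ 1.3 -0.8 -8.5] [0.003 0.004 0.542]
[-0.10823698  0.57536731 -0.03039921]
```

send_rows(grip=[20,20,20,20,20], linear=[[0,0,0],[0,-0.1,0.2],[0,-0.1,0.3],[0,-0.1,0.3],[0,-0.1,0.3]], rotation=[[0,0,0.05],[0,0,0.05],[0,0,0.05],[0,0,0.05],[0,0,0.05]])

```text
t: 14.12
tcp_pos: [0.5785, -0.0272, 0.145]
eef_rot: [3.134, 0.003, 1.796]
wrist_force: [-2.0, 0.2, 1.4]
gripper_width: 0.0326
```

```bash
python3 -c "
from h import *
go([.5762,-.0272,.1385],1.515)
print(bot.sense()['ft_torque'])"
```

```text
t 14.12 pos [ 0.5785 -0.0272  0.145 ] rot [3.134e+00 3.000e-03 1.796e+00] q7 -0.046 F [-2.   0.2  1.4] w 0.0326 
move [ 0.5 -2.3  6.5] [0.008 0.002 0.281]
[-0.06427294  0.50282544 -0.02606425]
```

send_rows(grip=[20,20,20,20,20], linear=[[0,-0.4,0.3],[0,-0.4,0.3],[0,-0.4,0.4],[0,-0.3,0.4],[0,-0.3,0.4]], rotation=[[0.002,0,0.05],[0.002,0,0.05],[0.001,0,0.05],[0.001,0,0.05],[0.001,0,0.05]])

```text
t: 14.53
tcp_pos: [0.5782, -0.0265, 0.1433]
eef_rot: [3.136, 0.001, 1.535]
wrist_force: [-1.1, 0.4, 2.0]
gripper_width: 0.0326
```

```bash
python3 -c "
from h import *
go([.5762,-.0272,.1385],1.515)
print(bot.sense()['ft_torque'])"
```

```text
t 14.53 pos [ 0.5782 -0.0265  0.1433] rot [3.136e+00 1.000e-03 1.535e+00] q7 -0.256 F [-1.1  0.4  2. ] w 0.0326 
move [-0.7 -2.   4.7] [0.006 0.001 0.02 ]
[-0.06425978  0.32725605  0.016882  ]
```

send_rows(grip=[20,20,20,20,20], linear=[[-0.1,-0.3,0.35],[-0.1,-0.3,0.35],[-0.1,-0.3,0.35],[-0.1,-0.3,0.35],[-0.1,-0.3,0.35]], rotation=[[0.001,0,0.05],[0.001,0,0.05],[0.001,0,0.05],[0.001,0,0.05],[0.001,0,0.05]])

```text
t: 14.95
tcp_pos: [0.5775, -0.0263, 0.1419]
eef_rot: [3.137, -0.0, 1.273]
wrist_force: [-1.3, -0.3, 2.0]
gripper_width: 0.0327
```

```bash
python3 -c "
from h import *
go([.5762,-.0272,.1385],1.515)
print(bot.sense()['ft_torque'])"
```

```text
t 14.95 pos [ 0.5775 -0.0263  0.1419] rot [ 3.137 -0.     1.273] q7 -0.463 F [-1.3 -0.3  2. ] w 0.0327 
move [-1.2 -1.   3.4] [ 0.004  0.    -0.242]
[0.0005007  0.19788542 0.0595623 ]
```

send_rows(grip=[20,20,20,20,20], linear=[[-0.1,-0.2,0.35],[-0.1,-0.2,0.35],[-0.1,-0.2,0.35],[-0.1,-0.2,0.35],[-0.1,-0.2,0.35]], rotation=[[0.001,0,0.05],[0.001,0,0.05],[0.001,0,0.05],[0.001,0,0.05],[0.001,0,0.05]])

```text
t: 15.37
tcp_pos: [0.577, -0.0261, 0.1408]
eef_rot: [3.14, -0.002, 1.012]
wrist_force: [-1.2, 0.3, 2.9]
gripper_width: 0.0329
```

```bash
python3 -c "
from h import *
go([.5762,-.0272,.1385],1.515)
print(bot.sense()['ft_torque'])"
```

```text
t 15.37 pos [ 0.577  -0.0261  0.1408] rot [ 3.140e+00 -2.000e-03  1.012e+00] q7 -0.669 F [-1.2  0.3  2.9] w 0.0329 
move [-1.4 -0.1  2.3] [ 0.002 -0.001 -0.503]
[-0.03061892  0.20422604 -0.00047927]
```

send_rows(grip=[20,20,20,20,20], linear=[[-0.1,-0.1,0.3],[-0.1,-0.1,0.3],[-0.1,-0.1,0.3],[-0.1,-0.1,0.3],[-0.1,-0.1,0.3]], rotation=[[0,0,0.05],[0,0,0.05],[0,0,0.05],[0,0,0.05],[0,0,0.05]])

```text
t: 15.78
tcp_pos: [0.5769, -0.0258, 0.1395]
eef_rot: [3.138, -0.004, 0.75]
wrist_force: [-1.5, -0.1, 1.4]
gripper_width: 0.0328
```

```bash
python3 -c "
from h import *
go([.5762,-.0272,.1385],1.515)
print(bot.sense()['ft_torque'])"
```

```text
t 15.78 pos [ 0.5769 -0.0258  0.1395] rot [ 3.138 -0.004  0.75 ] q7 -0.876 F [-1.5 -0.1  1.4] w 0.0328 
move [-1.5  0.5  1. ] [ 0.005 -0.003 -0.765]
[-0.02428082  0.08659537  0.02794649]
```

send_rows(grip=[20,20,20,20,20], linear=[[-0.2,0,0.3],[-0.2,0,0.3],[-0.1,0,0.3],[-0.1,0,0.3],[-0.1,0,0.3]], rotation=[[0.001,-0.001,0.04],[0.001,-0.001,0.04],[0,0,0.04],[0,0,0.04],[0,0,0.04]])

```text
t: 16.2
tcp_pos: [0.5773, -0.0258, 0.1393]
eef_rot: [3.138, -0.004, 0.545]
wrist_force: [-1.3, 0.0, 4.0]
gripper_width: 0.0329
```

```bash
python3 -c "
from h import *
go([.5762,-.0272,.1385],1.515)
print(bot.sense()['ft_torque'])"
```

```text
t 16.2 pos [ 0.5773 -0.0258  0.1393] rot [ 3.138 -0.004  0.545] q7 -1.038 F [-1.3  0.   4. ] w 0.0329 
move [-1.7  0.6  0.8] [ 0.006 -0.002 -0.97 ]
[-0.10361097  0.41960764  0.11697208]
```

send_rows(grip=[20,20,20,20,20], linear=[[0,0,0.3],[0,0,0.3],[0,0,0.3],[0,0,0.3],[0,0,0.3]], rotation=[[0,0,0.03],[0,0,0.03],[0,0,0.03],[0,0,0.03],[0,0,0.03]])

```text
t: 16.62
tcp_pos: [0.5775, -0.0257, 0.1393]
eef_rot: [3.137, -0.005, 0.387]
wrist_force: [-1.8, 0.2, 4.7]
gripper_width: 0.033
```

```bash
python3 -c "
from h import *
go([.5762,-.0272,.1385],1.515)
print(bot.sense()['ft_torque'])"
```

```text
t 16.62 pos [ 0.5775 -0.0257  0.1393] rot [ 3.137 -0.005  0.387] q7 -1.162 F [-1.8  0.2  4.7] w 0.033 
move [-1.8  0.9  0.8] [ 0.007 -0.002 -1.128]
[-0.03186921  0.609596    0.21360596]
```

send_rows(grip=[20,45,60,80,80], linear=[[0,0,0],[0,0,0],[0,0,0],[0,0,0],[0,0,0]], rotation=[[0,0,0],[0,0,0],[0,0,0],[0,0,0],[0,0,0]])

```text
t: 17.03
tcp_pos: [0.5786, -0.0251, 0.138]
eef_rot: [3.136, -0.008, 0.385]
wrist_force: [0.0, 0.2, 0.2]
gripper_width: 0.0787
```

send_rows(grip=[80,80,80,80,80], linear=[[0,0,0],[0,0,-2],[0,0,-6],[0,0,-10],[0,0,-15]], rotation=[[0,0,0],[0,0,0],[0,0,0],[0,0,0],[0,0,0]])

```text
t: 17.45
tcp_pos: [0.5764, -0.0248, 0.1694]
eef_rot: [3.14, -0.002, 0.385]
wrist_force: [1.0, 0.1, 0.1]
gripper_width: 0.0797
```

send_rows(grip=[80,80,80,80,80], linear=[[0,0,-20],[0,0,-25],[0,0,-25],[0,0,-15],[0,0,-8]], rotation=[[0,0,0],[0,0,0],[0,0,0],[0,0,0],[0,0,0]])

```text
t: 17.87
tcp_pos: [0.5765, -0.0249, 0.2724]
eef_rot: [3.138, -0.007, 0.385]
wrist_force: [-0.1, 0.6, 0.4]
gripper_width: 0.0802
```

send_rows(grip=[80,80,80,80,80], linear=[[0,-15,-5],[0,-25,0],[0,-25,0],[0,-12,0],[0,-4,0]], rotation=[[0,0,0],[0,0,0],[0,0,0],[0,0,0],[0,0,0]])

```text
t: 18.28
tcp_pos: [0.5475, 0.049, 0.2832]
eef_rot: [3.132, -0.017, 0.377]
wrist_force: [-0.4, 0.0, 0.6]
gripper_width: 0.0799
```

```bash
python3 -c "
from h import *
go([.5762,-.0272,.1385],1.515)
a=bot.grab_frame('scene');b=bot.grab_frame('top');cv2.imwrite('pics/s5.png',a);cv2.imwrite('pics/t5.png',b)
print('pred knob top px',proj('scene',[.576,-.027,.170]),proj('top',[.576,-.027,.170]))
f=lambda im,x,y,w:cv2.resize(im[y-w:y+w,x-w:x+w],(400,400),interpolation=3)
cv2.imwrite('pics/end.png',np.hstack([f(a,240,170,30),f(b,270,193,40)]))"
```

```text
t 18.28 pos [0.5475 0.049  0.2832] rot [ 3.132 -0.017  0.377] q7 -1.32 F [-0.4  0.   0.6] w 0.0799 
move [ -3.8  79.9 145.5] [ 0.018 -0.009 -1.138]
pred knob top px [238.24768009 161.62907968] [271.70173755 190.30553244]
```

View pics/end.png

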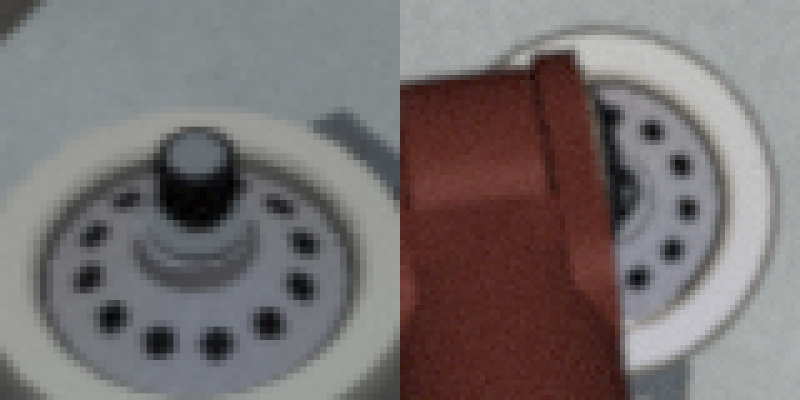

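send_rows(grip=[80,80,80,80,80], linear=[[0,0,0],[0,0,0],[0,0,0],[0,0,0],[0,0,0]], rotation=[[0,0,0],[0,0,0],[0,0,0],[0,0,0],[0,0,0]])

```text
t: 18.8
tcp_pos: [0.5495, 0.0409, 0.282]
eef_rot: [3.127, -0.014, 0.367]
wrist_force: [0.0, 0.3, 0.0]
gripper_width: 0.08
```

```bash
python3 -c "
from rig import bot
bot.sign_off()"
```

```text
the job is handed in; nothing more can be done
```

I took the screw from its stand, lowered it down the well and screwed it home. Then I let go, moved the arm clear and handed in at about 18.8 s.

- **Starting the thread:** the lugs met the landing with the knob about 46 mm above the well's mouth. Turning back about 0.5 rad under 6–8 N dropped them into the gaps, at about 38 mm.
- **Screwing home:** I turned it clockwise about 1.5 rad, until it stopped going down. The knob was then about 31.5 mm above the mouth (31 is fully home). A further 0.16 rad did not lower it and raised the torque to 0.21 N m, so the rotor probably turned a little with the dead stop reached. The highest push I read was about 8 N, checked at the end of each move, not continuously.
- **Last checks:** the final picture shows the screw upright with its collar down at the hub, and the knob within about 1 pixel of where it should be. The wrist force was about zero after release. I did not measure the bystanders again, but the arm kept well away from them.
- **What disagreed:** the two cameras first put the hub about 9 mm apart horizontally. A closer look once the screw was over the well brought that to about 2 mm, and it went in without touching the mouth. The arm also overshot by up to 15 mm on fast moves near the stand, so I made the rest in small steps.

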